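# Lay out the titration station

## Robot

A 7-joint arm with a two-finger parallel gripper is mounted at the origin on the work surface. World frame = base frame: x ahead of the robot, y to its left, z up, the work surface at z = 0. Lengths are in mm, angles in rad, forces in N, time in s.
With the tool pointing down it reaches from about 425 to 875 mm from the base axis. Payload 4.7 kg.
Tool frame: the origin (TCP) lies at the very end of the fingers, on their centre line; the grasp point (between the pads) lies 19 mm behind it; z points along the fingers, y is the line along which they close (so a half turn about z gives the same grasp; the last joint's range is limited). The gripper opens to 85 mm and grips with 20 to 120 N. Pads are 22 mm wide; open, the fingers measure 114 mm over their backs; the gripper's body (76 mm by 85 mm) begins 54 mm behind the grasp point. The pads swing forward as they close: fully open they stand 13 mm farther back than shut.
Start: joints at [1.341, 0.321, -0.07, 1.45, 0.023, 1.371, -0.057], TCP at [156.883, -630.803, 231.349] pointing down, gripper open.
Joint ranges: [-2.86, 2.86], [-0.3, 2.09], [-1.38, 1.24], [0.06, 2.45], [-1.56, 4.7], [0.09, 2.05], [-2.69, 2.69]. Speed limits (rad/s): [2.57, 2.57, 3.14, 3.14, 3.14, 3.14, 3.14].

## Interface

Orientations are given as a rotation vector (axis times angle).
In Python, from cell import robot gives the robot as it stands.
- The arm moves only by the shell command python3 -m jog 'ROWS' [FORCE]. ROWS is text: rows parted by semicolons, each of 7 numbers parted by spaces: the shift along the tool's x, y, z in mm, then the turn, a rotation vector about the tool's x, y, z in degrees, then the closure, from -1 (fully open) to 1 (shut). In form: dx dy dz rx ry rz jaw; .... A call has exactly 5 rows; each row is the pose to reach, as a shift and turn from the pose commanded when the call began, along the tool's axes at that moment; what a row does not reach only later rows make up. A row lasts 1/12 s, in which the tool goes at most 41.7 mm and 7.16 degrees, less where a joint would pass 70% of its speed; a pose out of reach is approached as far as the arm can. A call with a gripper value outside its range is refused whole. The fingers move at their own pace and stop on an object; FORCE is the grip in N (left out, the last holds). Time passes only in rows, so rows that repeat a pose let the fingers close, or fill a call up. It gives the time, the measured TCP pose, the force, the opening and the grip force at its end, in the units of the state.
- robot.get_obs(): the state, without advancing time (a new reading comes with each control period).
- robot.capture(name): name is "scene" or "side" or "wrist"; returns (picture, depth): 420x560x3 uint8, blue, green, red; 420x560 float32, mm along the optical axis (not along the pixel's ray), 0 where there is no reading.
- robot.camera_info(name): a dict with "fx", "fy", "cx", "cy" (pixels), "R" (3x3) and "t" (3): a world point X has camera coordinates R X + t. Camera axes: x right, y down, z forward; pixel columns grow to the right and rows downward; lengths in mm; the calibration is good to about 2 mm. The wrist camera is an equidistant fisheye: a pixel r from the principal point sees the ray r / f radians off the axis. A picture is of the moment at which its call begins: read the wrist's pose just before it. camera_info takes no time and is no camera call; for the wrist camera it gives the pose at the moment of the call.
- robot.finish_job(): hands the job in; it is judged then, once.
The state is a dict: "time_s": time; "joint_pos": joint angles; "qd": joint speeds; "joint_torque": joint torques, N m; "eef_pos": TCP position; "tcp_rot": TCP orientation; "ft_force": force on the tool from outside, world axes, zero at the start; "torque": the same for the moment, N m; "width": opening from 0.0 (shut) to 1.0 (fully open); "grip_force": force on a finger pad.
Only numpy, scipy, OpenCV 4.12 (cv2) and the standard library are available. Lean on these libraries where they do the work, as an engineer would, in place of code of your own. Each camera call takes 0.05 s, during which the arm holds its last target. There are 200 camera calls.

## Task

Lay out the titration station: stand the glass beaker in the middle of the stirrer's round plate and then put the knobbed cover centred on top of it. On the grey tray stand one container upright on the middle of each round mark: the capped amber reagent bottle on the end mark nearer the stirrer, the spouted white wash bottle on the other end mark, and the squat white jar between them. Do not tip over any of the four containers, and leave the two little sample vials standing where they are.

Things in the scene. Friction and masses are not known exactly. Their poses are not given: they have to be found in the camera images.
- beaker: Open clear-glass beaker, plain cylinder 56 mm across and 70 mm high, wall 3 mm, no handle, 70 g or so. Origin at the centre of its underside, z up. It stands loose on the bench.
- cover: White plastic beaker cover: flat disc 68 mm across and 5 mm thick with an upright round knob 18 mm across in its middle, rising from 5 to 32 mm above the underside; about 50 g. Origin at the centre of its underside, z up; it lies on the bench knob up.
- reagent: Capped amber glass reagent bottle: body 50 mm across up to 62 mm high, sloping shoulder, black screw cap 33 mm across from 84 to 108 mm high (its top); about 160 g. Origin at the centre of its underside, z up.
- wash: White plastic wash bottle: body 56 mm across up to 58 mm high, sloping shoulder, white cap 31 mm across from 76 to 100 mm high, and on that a thin conical spout, 16 mm wide at its foot, up to 130 mm high; about 140 g. Origin at the centre of its underside, z up.
- jar: Squat white plastic sample jar without spout: body 47 mm across, lid 50 mm across from 32 to 46 mm high (its top); about 80 g. Origin at the centre of its underside, z up.
- stirrer: Magnetic stirrer, a fixed white box 130 mm by 130 mm with a round white plate 104 mm across on top, the plate's surface 54 mm above the bench. Origin at bench height straight below the centre of the plate; its -x side carries the black knob and display. It stands to one side of the tray, left or right.
- tray: Fixed flat grey tray, 100 mm (its x) by 280 mm (its y), floor 6 mm above the bench, rim 4 mm wide rising 4 mm above the floor. On it three white round marks with dark outlines, 68 mm across, in a row along its y axis at y = -90, 0 and +90 mm. Origin at bench height below the middle mark, z up. The stirrer stands beyond its +y or its -y end.
- vial_a: Bystander: small clear sample vial with white cap and paper label, 23 mm across and 45 mm high, loose on the bench. Origin at the centre of its underside, z up.
- vial_b: Bystander: a second, identical vial.

How it is judged:
By the outcome, as a careful person would: the job done as asked, in the order asked, and still so for the second after the job is handed in, with the robot touching nothing.
It also fails if it takes over 131 s, if anything falls off the work surface, if the arm or the gripper's body presses on something with over 40 N, if the wrist force passes 120 N, or if a joint passes its speed limit or range.

## Working session

There is one attempt and no reset: what is moved stays moved. The work goes in short steps, Python scripts to look and compute and a shell command to move; the robot and the scene stay as the last step left them, time stands still between calls to the robot, and variables do not carry over. Pictures are saved under pics/ and viewed, at most 14 in all, crops included, and the job is handed in when it is done.

```bash
ls; mkdir -p pics; python3 - <<'E'
from cell import robot
import cv2,numpy as np
o=robot.get_obs();print(o)
for n in("scene","side","wrist"):
    i=robot.camera_info(n);p,d=robot.capture(n);cv2.imwrite(f"pics/{n}0.png",p);np.save(f"pics/{n}0.npy",d);print(n,i)
E
```

```text
pics
{'time_s': 0.0, 'joint_pos': array([ 1.34108989,  0.32182644, -0.07007887,  1.45168224,  0.0226106 ,
        1.3708287 , -0.05688584]), 'qd': array([-1.00679983e-04,  3.27157469e-05,  1.18111446e-03,  8.80403949e-04,
        5.48967653e-04, -1.68877088e-03, -2.53336899e-03]), 'joint_torque': array([ 6.55801796e-04, -4.93577707e+01, -3.82427266e-01, -3.14332795e+01,
        1.27344884e-02,  1.11382265e-02, -2.36070184e-05]), 'eef_pos': array([ 156.71973881, -630.25458494,  230.21761152]), 'tcp_rot': array([-3.11635890e+00, -3.81852773e-01,  5.48994783e-04]), 'ft_force': array([ 0.74771072, -0.78502342,  0.19991596]), 'torque': array([ 0.01952037,  0.038283  , -0.01894415]), 'grip_force': 0.0, 'width': 1.0023529311327355}
scene {'fx': 413.21841807690964, 'fy': 413.21841807690964, 'cx': 275.3651435485735, 'cy': 202.9812247829392, 'R': array([[ 0.83521469,  0.54986409, -0.00811891],
       [ 0.37409816, -0.57893281, -0.72449111],
       [-0.40307195,  0.60206834, -0.68923633]]), 't': array([-413.57844726, -159.25601262, 1133.68918012])}
side {'fx': 425.4634267304708, 'fy': 425.4634267304708, 'cx': 275.79852484748017, 'cy': 211.90534990868622, 'R': array([[-0.95327823, -0.30147817,  0.01927515],
       [-0.20912778,  0.61252809, -0.7622827 ],
       [ 0.21800502, -0.73069847, -0.64695715]]), 't': array([ 479.73319941,  149.11423691, 1107.08512009])}
wrist {'fx': 325.19226210127806, 'fy': 325.19226210127806, 'cx': 274.847367717081, 'cy': 207.37210817146644, 'R': array([[ 0.24105993, -0.97050928, -0.00135589],
       [-0.92151532, -0.22932841,  0.31339751],
       [-0.30446614, -0.07429811, -0.94962106]]), 't': array([-649.58307379,  -41.00100801,  380.53449725])}
```

View pics/scene0.png

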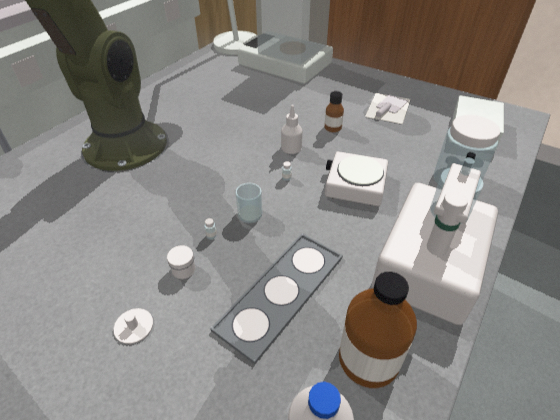

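View pics/side0.png

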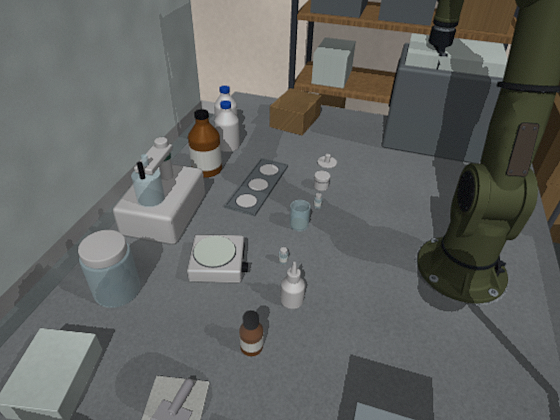

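The scene picture shows the reagent (336,97), wash (291,135), beaker (249,190), jar (180,255), cover (131,325), stirrer plate (360,170), marks (308,260), (281,290), (251,324), and vials (287,165), (210,225). The side view shows the same items, with the arm clear of them.

```bash
cat > h.py <<'E'
from cell import robot
import cv2,numpy as np
from scipy.spatial.transform import Rotation as Ro
def ray(i,u,v,z,fish=False):
    a=np.array([(u-i['cx'])/i['fx'],(v-i['cy'])/i['fy'],1.])
    if fish:
        r=np.hypot(a[0],a[1]);a=np.array([*(a[:2]*np.sin(r)/max(r,1e-9)),np.cos(r)])
    R=np.array(i['R']);c=-R.T@np.array(i['t']);d=R.T@a
    return c+d*(z-c[2])/d[2]
def proj(i,X,fish=False):
    c=np.array(i['R'])@np.array(X)+i['t']
    if fish:
        r=np.hypot(c[0],c[1]);k=np.arctan2(r,c[2])/max(r,1e-9)
        return i['cx']+i['fx']*k*c[0],i['cy']+i['fy']*k*c[1]
    return i['cx']+i['fx']*c[0]/c[2],i['cy']+i['fy']*c[1]/c[2]
def totool(X):
    "shift in tool axes from the current TCP to world X, and yaw of tool x"
    o=robot.get_obs();R=Ro.from_rotvec(o['tcp_rot']).as_matrix()
    return R.T@(np.array(X)-o['eef_pos']),np.degrees(np.arctan2(R[1,0],R[0,0]))
E
python3 - <<'E'
from h import *
S={'reagent':(336,97,251,317,108),'wash':(293,107,294,264,130),'beaker':(249,191,300,206,70),'jar':(180,256,322,176,46),'cover':(130,317,327,156,32),'plate':(360,170,214,250,54),'m1':(308,260,247,201,6),'m2':(281,290,258,184,6),'m3':(251,324,266,170,6),'va':(287,164,284,250,45),'vb':(209,222,318,195,45)}
a,b=robot.camera_info('scene'),robot.camera_info('side')
for k,(u,v,p,q,z) in S.items(): print(k,ray(a,u,v,z)[:2].round(1),ray(b,p,q,z)[:2].round(1))
# ellipse fits of bright blobs near marks/plate
for n,i,c in(('scene',a,0),('side',b,2)):
    p=cv2.imread(f'pics/{n}0.png');g=p.min(2)
    for k in('m1','m2','m3','plate','cover'):
        u,v=S[k][c],S[k][c+1]
        m=(g>150).astype(np.uint8)
        N,l,s,ce=cv2.connectedComponentsWithStats(m)
        L=l[v,u]
        if L and s[L][4]<4000:
            cs,_=cv2.findContours((l==L).astype(np.uint8),cv2.RETR_EXTERNAL,cv2.CHAIN_APPROX_NONE)
            e=cv2.fitEllipse(max(cs,key=len));print(n,k,s[L],np.round(e[0],1),ray(i,*e[0],S[k][4] if k!='cover' else 5).round(1))
z=cv2.imread('pics/scene0.png')[80:350,100:400];cv2.imwrite('pics/c1.png',cv2.resize(z,None,fx=2.2,fy=2.2,interpolation=cv2.INTER_CUBIC))
o=robot.get_obs();print(Ro.from_rotvec(o['tcp_rot']).as_matrix().round(3))
E
```

```text
reagent [448.2 366.3] [436.2 383.5]
wash [397.8 229.2] [388.8 237.8]
beaker [447.3 -29.2] [444.1 -31.5]
jar [ 429.  -230.5] [ 423.5 -225.5]
cover [ 439.5 -370.2] [ 436.6 -365.3]
plate [610.2 184.2] [607.8 187.3]
m1 [624.6 -77.1] [620.2 -78.5]
m2 [ 617.9 -167. ] [ 617.3 -171.1]
m3 [ 612.1 -255.7] [ 618.  -253.8]
va [449.4 121.1] [443.4 122.6]
vb [ 416.7 -130.2] [ 413.4 -128.1]
scene m1 [293 247  31  26 630] [307.9 259.8] [624.2 -76.7   6. ]
scene m2 [265 276  33  29 743] [281.  289.8] [ 617.7 -166.6    6. ]
scene m3 [233 309  36  32 910] [250.4 324.3] [ 611.6 -256.8    6. ]
side m1 [236 195  20  12 181] [246.  200.4] [624.1 -80.3   6. ]
side plate [ 188  235   55   39 1674] [215.6 253.3] [599.3 196.7  54. ]
side cover [326 154   4   3  10] [327.8 155. ] [ 441.9 -414.6    5. ]
[[ 0.97   0.241 -0.   ]
 [ 0.241 -0.97   0.001]
 [-0.    -0.002 -1.   ]]
```

View pics/c1.png

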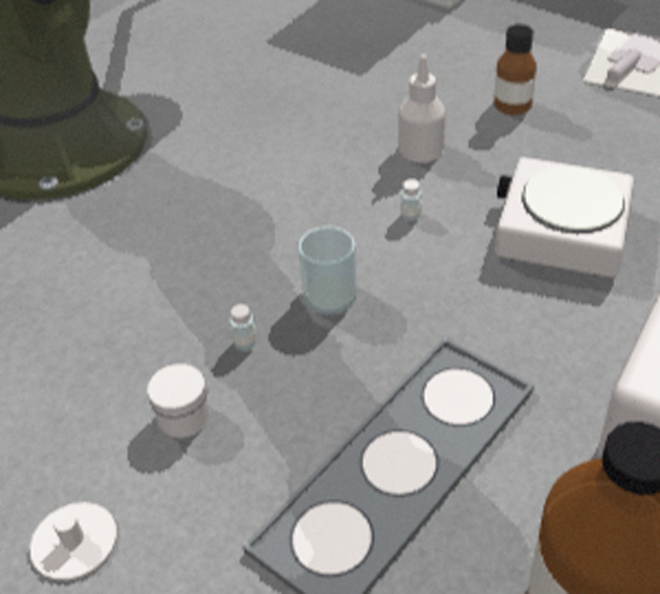

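View pics/wrist0.png

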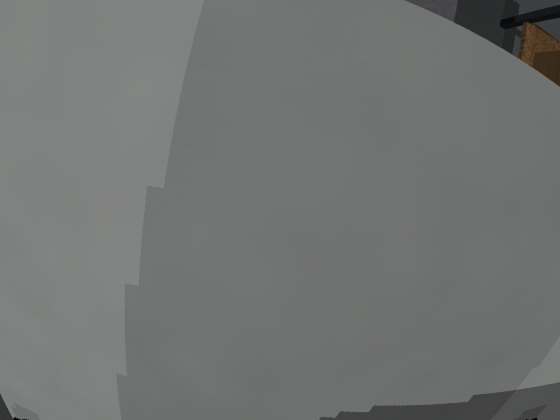

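```bash
python3 -m jog '30 -20 0 0 0 0 -1;65 -43 0 0 0 0 -1;100 -67 0 0 0 0 -1;135 -90 0 0 0 0 -1;169 -112 0 0 0 0 -1' && python3 -m jog '34 -22 0 0 0 0 -1;68 -45 0 0 0 0 -1;102 -68 0 0 0 0 -1;136 -91 0 0 0 0 -1;168 -113 0 0 0 0 -1'; python3 -m jog '0 0 0 0 0 0 -1;0 0 0 0 0 0 -1;0 0 0 0 0 0 -1;0 0 0 0 0 0 -1;0 0 0 0 0 0 -1'
python3 - <<'E'
from h import *
o=robot.get_obs();i=robot.camera_info('wrist');p,d=robot.capture('wrist');cv2.imwrite('pics/w1.png',p)
R=Ro.from_rotvec(o['tcp_rot']).as_matrix()
print(o['eef_pos'],R.round(3)); c=-np.array(i['R']).T@i['t'];print('cam in tool',R.T@(c-o['eef_pos']), (np.array(i['R'])@R).round(3))
print('tcp px',proj(i,o['eef_pos'],True))
for X in((438,-367,32),(426,-228,46),(415,-129,45),(446,-30,70)):print(X,np.round(proj(i,X,True)))
E
```

```text
time_s: 0.57
eef_pos: [294.6, -479.6, 231.0]
tcp_rot: [-3.118, -0.381, 0.0]
ft_force: [0.7, -1.2, 0.0]
width: 0.998
grip_force: 0.0
time_s: 0.98
eef_pos: [430.7, -329.0, 231.3]
tcp_rot: [3.118, 0.383, 0.0]
ft_force: [0.7, -0.3, -0.1]
width: 0.997
grip_force: 0.0
time_s: 1.4
eef_pos: [428.3, -332.7, 231.1]
tcp_rot: [3.119, 0.377, -0.001]
ft_force: [0.9, -0.7, -0.1]
width: 1.0
grip_force: 0.0
[ 428.26626813 -332.72662214  231.10434983] [[ 0.971  0.238 -0.001]
 [ 0.238 -0.971 -0.   ]
 [-0.001  0.    -1.   ]]
cam in tool [  80.15146883    0.33925085 -143.00257114] [[-0.     1.    -0.   ]
 [-0.95  -0.    -0.313]
 [-0.313  0.     0.95 ]]
tcp px (np.float64(274.1281333445032), np.float64(269.87215730057676))
(438, -367, 32) [307. 177.]
(426, -228, 46) [177. 161.]
(415, -129, 45) [ 97. 154.]
(446, -30, 70) [ 23. 117.]
```

View pics/w1.png

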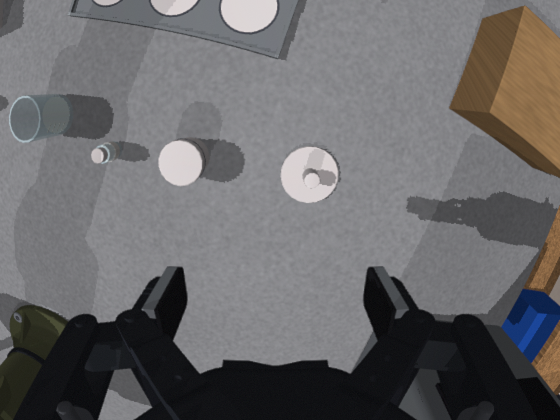

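The wrist picture shows cover disc (310,174) with its knob top (311,180), jar lid (181,162), beaker rim (26,119) and vial (97,156).

```bash
python3 - <<'E'
from h import *
i=robot.camera_info('wrist')
for n,u,v,z in(('cover',310,174,5),('knob',311,180,32),('jar',181,162,46),('beaker',26,119,70),('vb',97,156,45)):print(n,ray(i,u,v,z,True).round(1))
print(totool((446,-30,200)))
E
```

```text
cover [ 437.5 -372.9    5. ]
knob [ 436.4 -371.4   32. ]
jar [ 426.4 -232.    46. ]
beaker [444.5 -35.6  70. ]
vb [ 412.4 -129.7   45. ]
(array([  89.23550942, -289.65387437,   31.1082621 ]), np.float64(13.792516439276643))
```

```bash
python3 -m jog '9 -29 3 0 0 0 -1;20 -65 6 0 0 0 -1;31 -100 10 0 0 0 -1;42 -135 13 0 0 0 -1;53 -170 18 0 0 0 -1' && python3 -m jog '11 -36 4 0 0 0 -1;22 -70 8 0 0 0 -1;30 -98 11 0 0 0 -1;35 -116 13 0 0 0 -1;36 -120 13 0 0 0 -1'|head -2; python3 -m jog '0 0 0 0 0 0 -1;0 0 0 0 0 0 -1;0 0 0 0 0 0 -1;0 0 0 0 0 0 -1;0 0 0 0 0 0 -1'|head -2
python3 - <<'E'
from h import *
o=robot.get_obs();i=robot.camera_info('wrist');p,d=robot.capture('wrist');cv2.imwrite('pics/w2.png',p)
for X in((446,-30,70),(609,186,54),(623,-78,6)):print(X,np.round(proj(i,X,True)))
E
```

```text
time_s: 1.87
eef_pos: [439.7, -152.8, 213.5]
tcp_rot: [3.118, 0.378, 0.001]
ft_force: [0.4, -0.0, -0.7]
width: 0.999
grip_force: 0.0
time_s: 2.28
eef_pos: [445.7, -25.0, 200.2]
time_s: 2.7
eef_pos: [446.0, -29.5, 200.3]
(446, -30, 70) [275. 197.]
(609, 186, 54) [100. -12.]
(623, -78, 6) [361.  32.]
```

View pics/w2.png

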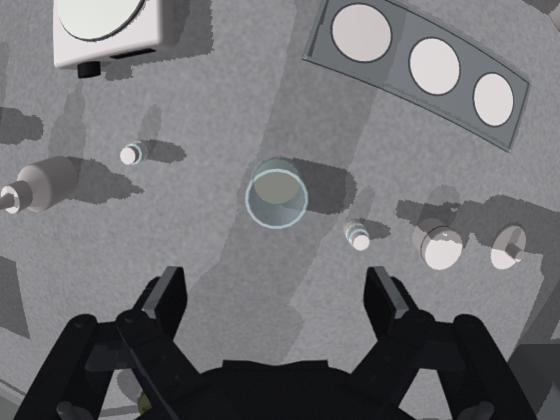

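Beaker rim is centred at (276,198), as predicted. Descending to grasp it.

```bash
python3 -m jog '0 1 25 0 0 0 -1;0 1 55 0 0 0 -1;0 1 85 0 0 0 -1;0 1 110 0 0 0 -1;0 1 125 0 0 0 -1' && python3 -m jog '0 0 15 0 0 0 -1;0 0 30 0 0 0 -1;0 0 42 0 0 0 -1;0 0 49 0 0 0 -1;0 0 49 0 0 0 -1'|head -2; python3 -m jog '0 0 0 0 0 0 -0.2;0 0 0 0 0 0 0;0 0 0 0 0 0 0.2;0 0 0 0 0 0 0.5;0 0 0 0 0 0 1' 30;python3 -m jog '0 0 0 0 0 0 1;0 0 0 0 0 0 1;0 0 0 0 0 0 1;0 0 0 0 0 0 1;0 0 0 0 0 0 1' 30
```

```text
time_s: 3.17
eef_pos: [444.4, -29.5, 72.6]
tcp_rot: [-3.117, -0.381, 0.005]
ft_force: [-0.8, 0.2, -0.1]
width: 0.998
grip_force: 0.0
time_s: 3.58
eef_pos: [445.0, -29.3, 24.9]
time_s: 4.0
eef_pos: [447.2, -29.4, 27.3]
tcp_rot: [3.117, 0.382, 0.003]
ft_force: [-0.3, 0.2, 4.3]
width: 0.634
grip_force: 32.2
time_s: 4.42
eef_pos: [447.2, -29.4, 27.3]
tcp_rot: [3.117, 0.382, 0.003]
ft_force: [-0.2, -0.2, 6.2]
width: 0.636
grip_force: 32.3
```

```bash
python3 -m jog '0 0 -15 0 0 0 1;0 0 -40 0 0 0 1;0 0 -75 0 0 0 1;0 0 -110 0 0 0 1;0 0 -130 0 0 0 1' && python3 -m jog '15 -18 0 0 0 0 1;38 -46 0 0 0 0 1;65 -78 0 0 0 0 1;90 -109 0 0 0 0 1;110 -135 0 0 0 0 1'|head -2; python3 -m jog '16 -20 0 0 0 0 1;26 -32 0 0 0 0 1;28 -35 0 0 0 0 1;28 -35 0 0 0 0 1;28 -35 0 0 0 0 1'
python3 - <<'E'
from h import *
o=robot.get_obs();i=robot.camera_info('wrist');p,d=robot.capture('wrist');cv2.imwrite('pics/w3.png',p)
for X in((609,186,54),(442,375,108),(393,233,130)):print(X,np.round(proj(i,X,True)))
E
```

```text
time_s: 4.83
eef_pos: [447.4, -29.1, 159.6]
tcp_rot: [3.117, 0.382, 0.006]
ft_force: [0.3, -0.2, -0.3]
width: 0.636
grip_force: 31.9
time_s: 5.25
eef_pos: [520.9, 130.9, 156.4]
time_s: 5.67
eef_pos: [538.6, 168.0, 155.8]
tcp_rot: [3.117, 0.381, -0.002]
ft_force: [0.4, 0.2, -0.5]
width: 0.633
grip_force: 31.9
(609, 186, 54) [273. 113.]
(442, 375, 108) [ 19. 273.]
(393, 233, 130) [153. 383.]
```

View pics/w3.png

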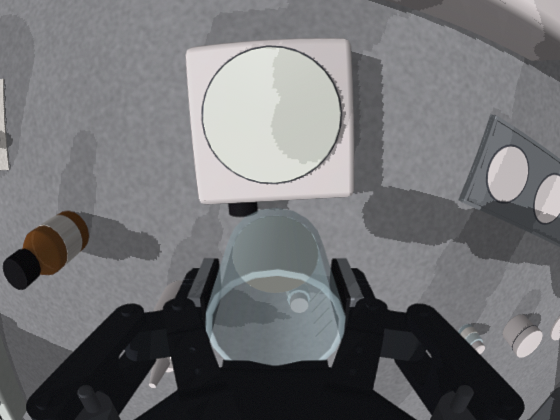

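Plate is a circle from x≈202–342, y≈46–185; the beaker is held straight.

```bash
python3 - <<'E'
from h import *
i=robot.camera_info('wrist')
P=np.array([ray(i,u,v,54,True)[:2] for u,v in((202,115),(342,115),(272,46),(272,185))])
(c,r)=cv2.minEnclosingCircle(P.astype(np.float32))
A=np.c_[2*P,np.ones(4)];s=np.linalg.lstsq(A,(P**2).sum(1),rcond=None)[0];print(c,r,s[:2],np.sqrt(s[2]+s[:2]@s[:2]))
print(totool((s[0],s[1],82.5)))
E
```

```text
(606.9638061523438, 185.8708038330078) 53.212730407714844 [606.94652911 185.91343231] 53.02581930697472
(array([70.80037616, -1.72476607, 73.32856931]), np.float64(13.880374517880544))
```

```bash
python3 -m jog '15 0 0 0 0 0 1;38 -1 0 0 0 0 1;60 -1 0 0 0 0 1;71 -1 0 0 0 0 1;71 -1 0 0 0 0 1' && python3 -m jog '0 0 15 0 0 0 1;0 0 32 0 0 0 1;0 0 50 0 0 0 1;0 0 62 0 0 0 1;0 0 68 0 0 0 1'; python3 -m jog '0 0 2 0 0 0 1;0 0 4 0 0 0 1;0 0 5.5 0 0 0 1;0 0 5.5 0 0 0 1;0 0 5.5 0 0 0 1'
```

```text
time_s: 6.13
eef_pos: [609.6, 185.2, 156.0]
tcp_rot: [3.119, 0.377, 0.001]
ft_force: [-0.0, -0.0, 0.1]
width: 0.639
grip_force: 31.9
time_s: 6.55
eef_pos: [606.1, 185.3, 86.4]
tcp_rot: [3.117, 0.38, -0.005]
ft_force: [1.3, 0.2, -0.5]
width: 0.633
grip_force: 31.9
time_s: 6.97
eef_pos: [608.1, 187.4, 83.5]
tcp_rot: [-3.118, -0.382, -0.002]
ft_force: [0.2, -0.8, -0.9]
width: 0.633
grip_force: 31.9
```

```bash
python3 -m jog '0 0.5 1 0 0 0 1;0 0.5 2 0 0 0 1;0 0.5 2.5 0 0 0 1;0 0.5 2.5 0 0 0 1;0 0.5 2.5 0 0 0 1' && python3 -m jog '0 0 0 0 0 0 0.2;0 0 0 0 0 0 0;0 0 0 0 0 0 -0.4;0 0 0 0 0 0 -1;0 0 0 0 0 0 -1'; python3 -m jog '0 0 0 0 0 0 -1;0 0 0 0 0 0 -1;0 0 -15 0 0 0 -1;0 0 -40 0 0 0 -1;0 0 -75 0 0 0 -1'; python3 -m jog '0 0 -15 0 0 0 -1;-15 0 -25 0 0 0 -1;-40 0 -25 0 0 0 -1;-60 0 -25 0 0 0 -1;-60 0 -25 0 0 0 -1'
python3 - <<'E'
from h import *
o=robot.get_obs();i=robot.camera_info('wrist');p,d=robot.capture('wrist');cv2.imwrite('pics/w4.png',p)
for X in((607.5,186,124),):print(X,np.round(proj(i,X,True)))
E
```

```text
time_s: 7.38
eef_pos: [608.2, 186.8, 81.4]
tcp_rot: [3.118, 0.382, 0.002]
ft_force: [-2.0, -0.5, 4.8]
width: 0.635
grip_force: 32.3
time_s: 7.8
eef_pos: [607.8, 186.7, 80.0]
tcp_rot: [3.118, 0.382, -0.0]
ft_force: [0.0, 0.3, -1.2]
width: 0.954
grip_force: 0.0
time_s: 8.22
eef_pos: [606.1, 186.0, 154.3]
tcp_rot: [3.118, 0.382, -0.008]
ft_force: [0.9, -0.6, 0.6]
width: 1.0
grip_force: 0.0
time_s: 8.63
eef_pos: [546.7, 172.2, 181.6]
tcp_rot: [3.116, 0.384, -0.001]
ft_force: [0.6, 1.0, -0.4]
width: 0.998
grip_force: 0.0
(607.5, 186, 124) [276. 132.]
```

View pics/w4.png

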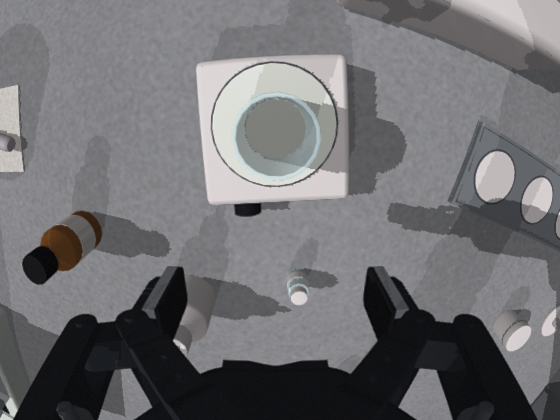

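Beaker stands on the plate; rim spans x 235–320, y 92–181 and the plate spans x 211–337, y 62–186.

```bash
cat >> h.py <<'E'
def circ(i,pts,z):
    P=np.array([ray(i,u,v,z,True)[:2] for u,v in pts]);A=np.c_[2*P,np.ones(len(P))];s=np.linalg.lstsq(A,(P**2).sum(1),rcond=None)[0]
    return s[:2].round(1),np.sqrt(s[2]+s[:2]@s[:2]).round(1)
E
python3 - <<'E'
from h import *
i=robot.camera_info('wrist')
print(circ(i,((235,136),(320,136),(278,92),(278,181)),124),circ(i,((211,124),(337,124),(274,62),(274,186)),54))
print(totool((437,-372,190)))
E
```

```text
(array([606.9, 184.4]), np.float64(27.1)) (array([609.6, 187.3]), np.float64(52.5))
(array([-240.02437379,  500.97259322,   -7.59927301]), np.float64(14.008339946991248))
```

```bash
python3 -m jog '-10 20 0 0 0 0 -1;-24 50 0 0 0 0 -1;-40 84 0 0 0 0 -1;-56 118 0 0 0 0 -1;-72 150 0 0 0 0 -1' >/dev/null; python3 -m jog '-16 34 0 0 0 0 -1;-32 67 0 0 0 0 -1;-48 100 0 0 0 0 -1;-64 134 0 0 0 0 -1;-80 168 0 0 0 0 -1' | head -2;python3 -m jog '-16 34 0 0 0 0 -1;-32 67 0 0 0 0 -1;-48 100 0 0 0 0 -1;-64 134 0 0 0 0 -1;-78 163 0 0 0 0 -1' | head -2; python3 -m jog '-8 15 10 0 0 0 -1;-10 20 25 0 0 0 -1;-10 20 40 0 0 0 -1;-10 20 50 0 0 0 -1;-10 20 50 0 0 0 -1'|head -2
python3 - <<'E'
from h import *
o=robot.get_obs();i=robot.camera_info('wrist');p,d=robot.capture('wrist');cv2.imwrite('pics/w5.png',p)
for X in((437,-372,32),(437,-372,5)):print(X,np.round(proj(i,X,True)))
b=p[60:300,180:380].min(2)>190
u=np.argwhere(p[...].min(2)>170)
N,l,s,c=cv2.connectedComponentsWithStats((p.min(2)>150).astype(np.uint8))
for k in range(1,N):
    if 100<s[k][4]<20000:print(s[k],c[k].round())
E
```

```text
time_s: 9.52
eef_pos: [479.3, -175.0, 181.4]
time_s: 9.93
eef_pos: [442.3, -353.5, 181.1]
time_s: 10.35
eef_pos: [437.0, -369.9, 127.5]
(437, -372, 32) [278. 210.]
(437, -372, 5) [277. 199.]
[168   0  47   8 269] [190.   3.]
[  76  158   52   60 2358] [101. 187.]
[ 238  162   79   76 4045] [275. 199.]
[  8 168  12  18 166] [ 13. 177.]
```

View pics/w5.png

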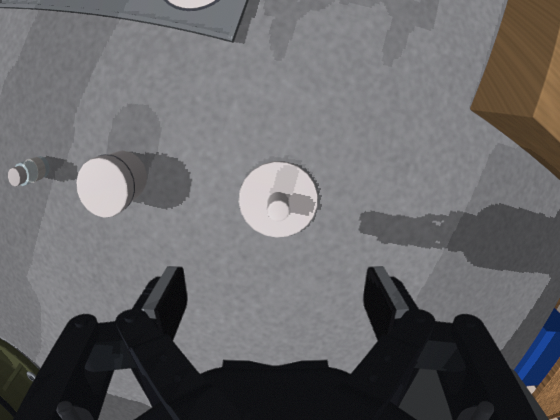

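```bash
python3 -m jog '0 2 20 0 0 0 -0.5;0 2 45 0 0 0 0;0 2 72 0 0 0 0;0 2 90 0 0 0 0;0 2 100 0 0 0 0' |head -2; python3 -m jog '0 0 6 0 0 0 0;0 0 12 0 0 0 0;0 0 17 0 0 0 0;0 0 18 0 0 0 0;0 0 18 0 0 0 0'
```

```text
time_s: 10.82
eef_pos: [438.0, -372.6, 28.9]
time_s: 11.23
eef_pos: [438.5, -374.1, 12.8]
tcp_rot: [3.118, 0.382, 0.001]
ft_force: [-0.4, 0.3, -0.4]
width: 0.505
grip_force: 0.0
```

```bash
python3 -m jog '-1 -1 2 0 0 0 0;-1 -1 4 0 0 0 0;-1 -1 4 0 0 0 0.2;-1 -1 4 0 0 0 0.4;-1 -1 4 0 0 0 0.6' 35; python3 -m jog '0 0 0 0 0 0 0.8;0 0 0 0 0 0 1;0 0 0 0 0 0 1;0 0 0 0 0 0 1;0 0 0 0 0 0 1' 35
```

```text
time_s: 11.65
eef_pos: [437.0, -373.2, 8.5]
tcp_rot: [3.118, 0.382, 0.0]
ft_force: [-1.1, -0.1, 1.4]
width: 0.201
grip_force: 11.4
time_s: 12.07
eef_pos: [437.0, -373.2, 8.6]
tcp_rot: [3.118, 0.382, 0.0]
ft_force: [-1.0, 1.2, 2.9]
width: 0.195
grip_force: 34.5
```

```bash
python3 -m jog '0 0 -15 0 0 0 1;0 0 -42 0 0 0 1;0 0 -80 0 0 0 1;0 0 -120 0 0 0 1;0 0 -155 0 0 0 1' |tail -2;  python3 -m jog '9 -18 -10 0 0 0 1;22 -45 -22 0 0 0 1;38 -78 -22 0 0 0 1;53 -110 -22 0 0 0 1;69 -143 -22 0 0 0 1' >/dev/null; python3 -m jog '16 -34 0 0 0 0 1;32 -67 0 0 0 0 1;48 -100 0 0 0 0 1;64 -134 0 0 0 0 1;79 -166 0 0 0 0 1' | head -2;python3 -m jog '16 -34 0 0 0 0 1;32 -67 0 0 0 0 1;48 -100 0 0 0 0 1;62 -133 0 0 0 0 1;72 -157 0 0 0 0 1' | head -2; python3 -m jog '7 -15 0 0 0 0 1;12 -30 0 0 0 0 1;12 -35 0 0 0 0 1;12 -35 0 0 0 0 1;12 -35 0 0 0 0 1'
python3 - <<'E'
from h import *
o=robot.get_obs();i=robot.camera_info('wrist');p,d=robot.capture('wrist');cv2.imwrite('pics/w6.png',p)
print(totool((607.5,185.5,133)),o['eef_pos'])
E
```

```text
width: 0.197
grip_force: 34.3
time_s: 13.32
eef_pos: [505.8, -35.4, 185.1]
time_s: 13.73
eef_pos: [537.6, 136.0, 185.1]
time_s: 14.15
eef_pos: [540.9, 168.3, 184.9]
tcp_rot: [3.117, 0.382, -0.001]
ft_force: [-0.2, -0.4, -0.7]
width: 0.193
grip_force: 34.4
(array([68.75546918, -1.5315537 , 51.9301908 ]), np.float64(13.890672420515166)) [540.88487966 168.2770753  184.90709216]
```

View pics/w6.png

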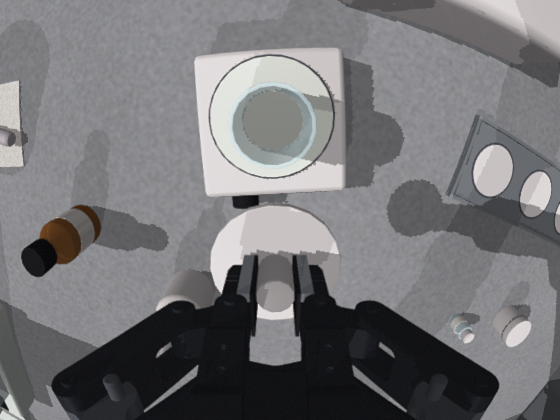

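Rim spans x 231–317, y 83–170; the cover is held level with its disc spanning x 211–340.

```bash
python3 - <<'E'
from h import *
i=robot.camera_info('wrist')
c,r=circ(i,((231,126),(317,126),(274,83),(274,170)),124);print(c,r,circ(i,((209,116),(334,116),(272,54),(272,179)),54))
print(totool((*c,133)))
e=robot.get_obs()['eef_pos'];z=e[2]-4;print('cover sides',ray(i,211,258,z,True),ray(i,340,258,z,True),ray(i,275,206,z,True))
E
```

```text
[604.7 183.3] 27.2 (array([607.5, 186.3]), np.float64(53.0))
(array([65.50920024, -0.06809089, 51.93400849]), np.float64(13.890672420515166))
cover sides [537.56117772 199.99647867 180.97695952] [553.3661775  135.69420723 180.97695952] [572.6362125  174.84568799 180.97695952]
```

```bash
python3 -m jog '12 0 0 0 0 0 1;32 -1 0 0 0 0 1;52 -1 0 0 0 0 1;65 -1 0 0 0 0 1;67.5 -1 0 0 0 0 1' |head -2;  python3 -m jog '0 0 8 0 0 0 1;0 0 20 0 0 0 1;0 0 32 0 0 0 1;0 0 40 0 0 0 1;0 0 43 0 0 0 1' |head -2; python3 -m jog '0 0 1 0 0 0 1;0 0 2 0 0 0 1;0 0 3 0 0 0 1;0 0 4 0 0 0 1;0 0 4 0 0 0 1'
```

```text
time_s: 14.62
eef_pos: [608.5, 184.3, 184.7]
time_s: 15.03
eef_pos: [604.7, 185.3, 139.7]
time_s: 15.45
eef_pos: [606.5, 186.5, 138.5]
tcp_rot: [3.118, 0.382, 0.001]
ft_force: [-0.3, -0.5, -0.1]
width: 0.198
grip_force: 34.4
```

```bash
python3 -m jog '0.5 0.5 1 0 0 0 1;0.5 0.5 2 0 0 0 1;0.5 0.5 3.5 0 0 0 1;0.5 0.5 4 0 0 0 1;0.5 0.5 4 0 0 0 1'; python3 -m jog '0 0 0.5 0 0 0 1;0 0 1 0 0 0 1;0 0 1.5 0 0 0 1;0 0 1.8 0 0 0 1;0 0 1.8 0 0 0 1'
```

```text
time_s: 15.87
eef_pos: [606.8, 185.9, 134.0]
tcp_rot: [3.118, 0.382, -0.001]
ft_force: [0.8, -0.3, -0.3]
width: 0.192
grip_force: 34.4
time_s: 16.28
eef_pos: [607.0, 186.0, 132.6]
tcp_rot: [3.118, 0.382, 0.0]
ft_force: [-0.8, -0.6, 0.9]
width: 0.197
grip_force: 34.4
```

```bash
python3 -m jog '0 0 0.3 0 0 0 0.6;0 0 0.3 0 0 0 0.4;0 0 0.3 0 0 0 0;0 0 0.3 0 0 0 0;0 0 0.3 0 0 0 0'; python3 -m jog '0 0 -10 0 0 0 0;0 0 -30 0 0 0 0;0 0 -55 0 0 0 0;-15 0 -70 0 0 0 -1;-40 0 -75 0 0 0 -1'|head -2; python3 -m jog '-25 0 -5 0 0 0 -1;-35 0 -10 0 0 0 -1;-35 0 -10 0 0 0 -1;-35 0 -10 0 0 0 -1;-35 0 -10 0 0 0 -1'
python3 - <<'E'
from h import *
o=robot.get_obs();i=robot.camera_info('wrist');p,d=robot.capture('wrist')
s,_=robot.capture('scene');t,_=robot.capture('side')
a=[cv2.resize(s[130:210,310:410],(400,320)),cv2.resize(t[190:290,165:290],(400,320))]
cv2.imwrite('pics/w7.png',np.vstack([cv2.resize(p[:,:],(560,420))[:280,0:560],np.hstack(a)[:,:560]]) if 0 else np.vstack([np.pad(p[:280],((0,0),(0,240),(0,0))),np.hstack(a)]))
print(o['eef_pos'],proj(i,(607,186,129),True),proj(i,(607,186,156),True))
E
```

```text
time_s: 16.7
eef_pos: [607.0, 186.0, 132.0]
tcp_rot: [3.118, 0.382, -0.0]
ft_force: [-0.8, -0.3, 0.0]
width: 0.499
grip_force: 0.0
time_s: 17.12
eef_pos: [570.6, 177.6, 210.7]
time_s: 17.53
eef_pos: [535.0, 167.8, 217.5]
tcp_rot: [3.118, 0.381, 0.002]
ft_force: [-0.0, 0.4, -0.5]
width: 1.0
grip_force: 0.0
[534.98367384 167.81616919 217.47768647] (np.float64(273.7365421532101), np.float64(112.10652850843422)) (np.float64(273.6131829609558), np.float64(113.16672547677454))
```

View pics/w7.png

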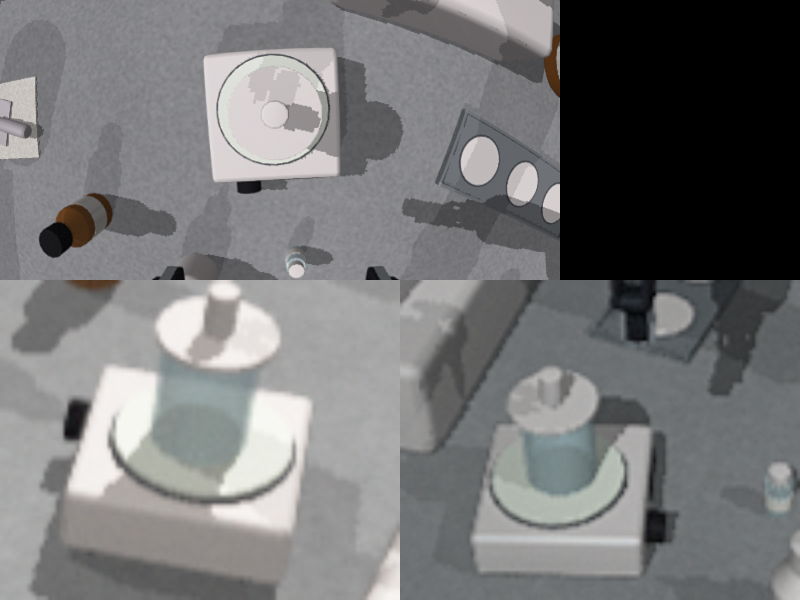

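Cover sits flat and centred on the beaker; the reagent cap is at (57,239).

```bash
python3 - <<'E'
from h import *
i=robot.camera_info('wrist');X=ray(i,57,239,108,True);print(X,totool((X[0],X[1],205)))
E
```

```text
[446.39745925 371.74752192 108.        ] (array([ -36.50056909, -218.98124314,   11.99984192]), np.float64(13.966490620463613))
```

```bash
python3 -m jog '-3 -20 2 0 0 0 -1;-9 -52 5 0 0 0 -1;-15 -90 10 0 0 0 -1;-21 -128 14 0 0 0 -1;-28 -165 18 0 0 0 -1' |head -2;  python3 -m jog '-5 -30 0 0 0 0 -1;-8 -48 0 0 0 0 -1;-8 -54 0 0 0 0 -1;-8 -54 0 0 0 0 -1;-8 -54 0 0 0 0 -1' |head -2
python3 - <<'E'
from h import *
o=robot.get_obs();i=robot.camera_info('wrist');p,d=robot.capture('wrist');print(o['eef_pos'],proj(i,(445,372,108),True))
m=(p.max(2)<70).astype(np.uint8);m[265:]=0
N,l,s,c=cv2.connectedComponentsWithStats(m)
for k in range(1,N):
    if s[k][4]>150:
        u,v=s[k][0]+s[k][2]/2,s[k][1]+s[k][3]/2;print(s[k],c[k].round(1),ray(i,*c[k],108,True).round(1))
h=cv2.cvtColor(p,cv2.COLOR_BGR2HSV);
cv2.imwrite('pics/w8.png',p)
E
```

```text
time_s: 18.1
eef_pos: [466.8, 322.9, 198.7]
time_s: 18.52
eef_pos: [447.3, 370.7, 198.7]
[447.34365712 370.73728397 198.67589677] (np.float64(271.8892362615267), np.float64(213.53053396635315))
[440 154  23  13 251] [450.8 159.5] [523.7 243.4 108. ]
[ 236  173   50   65 1733] [259.4 211.6] [444.2 381.6 108. ]
```

View pics/w8.png

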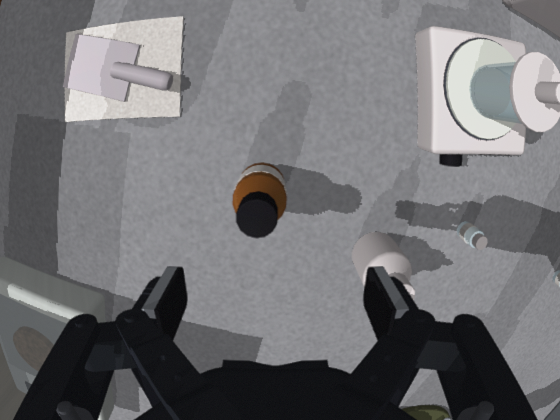

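Cap top is centred at about (257,216), left of predicted; the wash bottle stands well to the right (385,260).

```bash
python3 - <<'E'
from h import *
i=robot.camera_info('wrist');X=ray(i,257.5,216,108,True);print(X,totool((X[0],X[1],87)))
E
```

```text
[440.95011339 381.42700194 108.        ] (array([ -3.91296322, -12.89637982, 111.68585035]), np.float64(13.824047758291488))
```

```bash
python3 -m jog '-2 -6 10 0 0 0 -1;-4 -12 27 0 0 0 -1;-4 -12 45 0 0 0 -1;-4 -12 58 0 0 0 -1;-4 -12 63 0 0 0 -1' |head -2;  python3 -m jog '0 0 1 0 0 0 -0.4;0 0 1 0 0 0 -0.4;0 0 1 0 0 0 -0.4;0 0 1 0 0 0 -0.4;0 0 1 0 0 0 -0.4' |head -2
python3 - <<'E'
from h import *
o=robot.get_obs();i=robot.camera_info('wrist');p,d=robot.capture('wrist');print(o['eef_pos'],proj(i,(441,381.5,108),True))
cv2.imwrite('pics/w9.png',p[120:360,120:440])
E
```

```text
time_s: 18.98
eef_pos: [439.3, 380.2, 133.4]
time_s: 19.4
eef_pos: [440.1, 382.8, 136.0]
[440.07137707 382.76226807 136.00742367] (np.float64(276.6408936523539), np.float64(245.36489359855247))
```

View pics/w9.png

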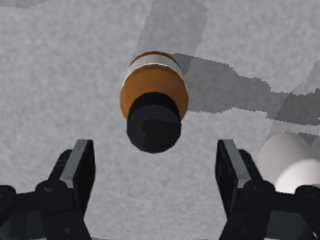

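Cap top centre is (274,246) in full coordinates, midway between the fingers. Centred, so I'll descend.

```bash
python3 -m jog '0 0 8 0 0 0 -0.4;0 0 20 0 0 0 -0.4;0 0 34 0 0 0 -0.4;0 0 44 0 0 0 -0.4;0 0 49 0 0 0 -0.4' |head -2;  python3 -m jog '0 0 1 0 0 0 -0.2;0 0 1 0 0 0 0;0 0 1 0 0 0 0.1;0 0 1 0 0 0 0.2;0 0 1 0 0 0 0.3' 40;  python3 -m jog '0 0 0 0 0 0 0.5;0 0 0 0 0 0 1;0 0 0 0 0 0 1;0 0 0 0 0 0 1;0 0 0 0 0 0 1' 40
```

```text
time_s: 19.87
eef_pos: [438.5, 381.2, 83.3]
time_s: 20.28
eef_pos: [440.0, 383.1, 86.0]
tcp_rot: [-3.117, -0.382, -0.002]
ft_force: [0.0, 1.0, 2.3]
width: 0.372
grip_force: 39.9
time_s: 20.7
eef_pos: [440.0, 383.1, 86.0]
tcp_rot: [-3.117, -0.382, -0.002]
ft_force: [0.2, 2.3, 5.2]
width: 0.373
grip_force: 40.1
```

```bash
python3 -m jog '0 0 -12 0 0 0 1;0 0 -40 0 0 0 1;0 0 -78 0 0 0 1;0 0 -118 0 0 0 1;0 0 -150 0 0 0 1' |head -2;  python3 -m jog '-2 20 0 0 0 0 1;-5 48 0 0 0 0 1;-8 80 0 0 0 0 1;-12 115 0 0 0 0 1;-15 152 0 0 0 0 1' |tail -2;  python3 -m jog '-4 36 0 0 0 0 1;-8 72 0 0 0 0 1;-12 107 0 0 0 0 1;-13 132 0 0 0 0 1;-6 165 0 0 0 0 1' |head -2;  python3 -m jog '8 38 0 0 0 0 1;16 75 0 0 0 0 1;24 108 0 0 0 0 1;31 137 0 0 0 0 1;36 158 0 0 0 0 1'|head -2;  python3 -m jog '-1 10 0 0 0 0 1;-6 15 0 0 0 0 1;-7 15 0 0 0 0 1;-7 15 0 0 0 0 1;-7 15 0 0 0 0 1'
python3 - <<'E'
from h import *
o=robot.get_obs();i=robot.camera_info('wrist');p,d=robot.capture('wrist');print(o['eef_pos'])
for X in((623.3,-78,6),(617.5,-168,6),(612,-256,6)):print(np.round(proj(i,X,True)))
cv2.imwrite('pics/w10.png',p)
N,l,s,c=cv2.connectedComponentsWithStats((p.min(2)>165).astype(np.uint8))
for k in range(1,N):
    if s[k][4]>300:print(s[k],c[k].round(1),ray(i,*c[k],6,True).round(1))
E
```

```text
time_s: 21.12
eef_pos: [439.3, 382.0, 237.5]
width: 0.368
grip_force: 40.3
time_s: 21.95
eef_pos: [493.8, 68.5, 235.2]
time_s: 22.37
eef_pos: [568.7, -79.1, 234.4]
time_s: 22.78
eef_pos: [565.1, -89.2, 235.5]
tcp_rot: [3.118, 0.386, -0.0]
ft_force: [0.2, 0.4, -2.0]
width: 0.367
grip_force: 40.3
[565.10241619 -89.22961987 235.51893404]
[277. 122.]
[351. 147.]
[414. 171.]
[131   1  42  30 363] [147.6  11.2] [724.  105.3   6. ]
[ 492   26   68   68 2289] [536.4  60.1] [ 828.4 -407.4    6. ]
[   0   37  103  122 6764] [ 52.5 101.2] [595.9 222.2   6. ]
[ 420   64  106   83 2321] [472.9 109.1] [ 714.2 -314.2    6. ]
[ 251   95   55   55 2397] [277.9 122.3] [623.2 -78.7   6. ]
[ 325  122   52   53 2166] [350.7 147.7] [ 616.6 -168.3    6. ]
[ 393  148   45   49 1693] [414.9 172. ] [ 611.1 -257.9    6. ]
[  62  151  135  119 5130] [120.8 211. ] [469.8  94.6   6. ]
[ 375  223  103  105 3813] [425.2 274.9] [ 477.4 -333.3    6. ]
[  62  265  123   72 1890] [117.5 300.9] [321.3  94.6   6. ]
```

View pics/w10.png

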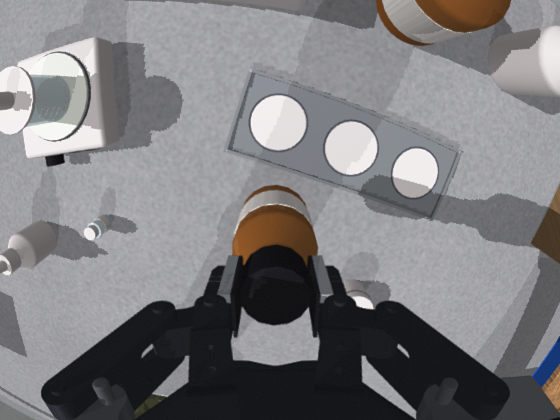

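Marks are at (278,122), (351,148), (415,172); the first is 59 mm ahead. The bottle is held upright.

```bash
python3 -m jog '10 1 0 0 0 0 1;26 2 0 0 0 0 1;44 3 0 0 0 0 1;56 3.4 0 0 0 0 1;59 3.4 0 0 0 0 1' |head -2;  python3 -m jog '0 0 12 0 0 0 1;0 0 38 0 0 0 1;0 0 70 0 0 0 1;0 0 98 0 0 0 1;0 0 118 0 0 0 1' |head -2;  python3 -m jog '0 0 8 0 0 0 1;0 0 13 0 0 0 1;0 0 17 0 0 0 1;0 0 19 0 0 0 1;0 0 19 0 0 0 1'; python3 -m jog '0 0 1 0 0 0 1;0 0 2 0 0 0 1;0 0 2 0 0 0 1;0 0 2 0 0 0 1;0 0 2 0 0 0 1'
```

```text
time_s: 23.25
eef_pos: [625.9, -78.3, 234.9]
time_s: 23.67
eef_pos: [621.3, -80.3, 113.5]
time_s: 24.08
eef_pos: [624.4, -80.3, 99.1]
tcp_rot: [3.118, 0.382, 0.002]
ft_force: [-0.3, 0.4, -1.9]
width: 0.369
grip_force: 40.3
time_s: 24.5
eef_pos: [623.9, -80.3, 96.4]
tcp_rot: [3.118, 0.382, 0.0]
ft_force: [-0.0, 0.7, -2.1]
width: 0.372
grip_force: 40.3
```

Need world shift (−0.7,+1.8) → tool (0,−2), and 4.4 mm down.

```bash
python3 -m jog '0 -1.5 1 0 0 0 1;0 -1.5 2 0 0 0 1;0 -1.5 3 0 0 0 1;0 -1.5 4 0 0 0 1;0 -1.5 4 0 0 0 1'; python3 -m jog '0 0 0.5 0 0 0 1;0 0 0.8 0 0 0 1;0 0 0.8 0 0 0 1;0 0 0.8 0 0 0 1;0 0 0.8 0 0 0 1'
```

```text
time_s: 24.92
eef_pos: [623.4, -78.7, 92.1]
tcp_rot: [-3.118, -0.382, 0.0]
ft_force: [-0.7, 0.6, -1.7]
width: 0.372
grip_force: 40.5
time_s: 25.33
eef_pos: [623.7, -78.6, 92.0]
tcp_rot: [3.118, 0.382, 0.001]
ft_force: [-0.7, -0.6, 3.9]
width: 0.366
grip_force: 40.7
```

```bash
python3 -m jog '0 0 0 0 0 0 0.15;0 0 0 0 0 0 0;0 0 0 0 0 0 -0.3;0 0 0 0 0 0 -0.3;0 0 0 0 0 0 -0.3'; python3 -m jog '0 0 -15 0 0 0 -0.3;0 0 -45 0 0 0 -0.3;0 0 -85 0 0 0 -0.3;0 0 -120 0 0 0 -1;0 0 -140 0 0 0 -1' | head -2; python3 -m jog '-8 -17 -5 0 0 0 -1;-20 -44 -5 0 0 0 -1;-35 -78 -5 0 0 0 -1;-50 -112 -5 0 0 0 -1;-66 -146 -5 0 0 0 -1'|head -2; python3 -m jog '-15 -34 0 0 0 0 -1;-29 -68 0 0 0 0 -1;-42 -102 0 0 0 0 -1;-56 -136 0 0 0 0 -1;-69 -168 0 0 0 0 -1'|head -2; python3 -m jog '-8 -20 0 0 0 0 -1;-14 -38 0 0 0 0 -1;-14 -44 0 0 0 0 -1;-14 -44 0 0 0 0 -1;-14 -44 0 0 0 0 -1'
python3 - <<'E'
from h import *
o=robot.get_obs();i=robot.camera_info('wrist');p,d=robot.capture('wrist');print(o['eef_pos'])
for X in((393,233,130),(393,233,100)):print(np.round(proj(i,X,True)))
cv2.imwrite('pics/w11.png',p)
E
```

```text
time_s: 25.75
eef_pos: [623.3, -78.9, 91.2]
tcp_rot: [3.118, 0.382, -0.0]
ft_force: [0.1, -0.7, 0.5]
width: 0.649
grip_force: 0.0
time_s: 26.17
eef_pos: [624.9, -78.5, 236.0]
time_s: 26.58
eef_pos: [523.1, 48.2, 236.2]
time_s: 27.0
eef_pos: [415.1, 194.9, 236.4]
time_s: 27.42
eef_pos: [393.1, 231.9, 236.4]
tcp_rot: [3.118, 0.381, 0.001]
ft_force: [0.3, -1.2, 0.2]
width: 1.0
grip_force: 0.0
[393.05179093 231.86953233 236.39524654]
[273. 205.]
[273. 194.]
```

View pics/w11.png

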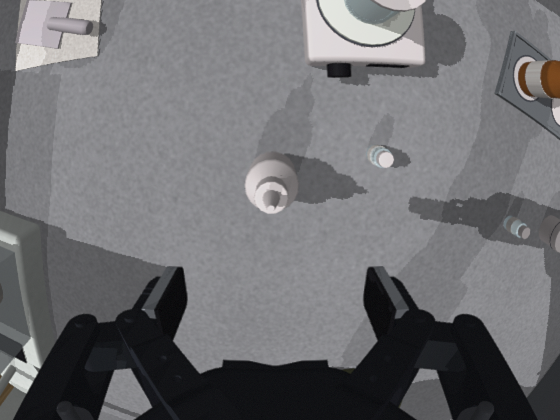

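The wash cap is at (272,195), as predicted. That makes 15 viewed pictures, one over the 14 limit, so from here I measure numerically only.

```bash
python3 -m jog '0 -1.5 12 0 0 0 -1;0 -1.5 36 0 0 0 -0.6;0 -1.5 66 0 0 0 -0.4;0 -1.5 94 0 0 0 -0.4;0 -1.5 115 0 0 0 -0.4' |head -2;  python3 -m jog '0 0 10 0 0 0 -0.4;0 0 22 0 0 0 -0.4;0 0 32 0 0 0 -0.4;0 0 39 0 0 0 -0.4;0 0 41 0 0 0 -0.4'; python3 -m jog '0 0 0 0 0 0 -0.4;0 0 0 0 0 0 -0.4;0 0 0 0 0 0 -0.4;0 0 0 0 0 0 -0.4;0 0 0 0 0 0 -0.4'|head -2
python3 - <<'E'
from h import *
i=robot.camera_info('wrist');p,d=robot.capture('wrist')
print([np.round(proj(i,(392.7,233.3,z),True)) for z in(130,100)])
m=(p.min(2)>150).astype(np.uint8);N,l,s,c=cv2.connectedComponentsWithStats(m)
for k in range(1,N):
    if s[k][4]>200:print(s[k],c[k].round())
E
```

```text
time_s: 27.88
eef_pos: [392.2, 232.0, 119.1]
time_s: 28.3
eef_pos: [392.0, 233.8, 79.7]
tcp_rot: [-3.118, -0.381, 0.001]
ft_force: [0.1, 0.0, -1.1]
width: 0.695
grip_force: 0.0
time_s: 28.72
eef_pos: [392.4, 234.2, 80.8]
[array([277., 333.]), array([276., 290.])]
[ 335    0  187   48 5136] [435.  19.]
[435   0  51   6 205] [461.   2.]
[  0  11  18  34 482] [ 7. 27.]
[ 365  131   55   96 1077] [397. 182.]
[ 425  176   49   49 1186] [450. 199.]
[ 225  200   68   83 2475] [255. 234.]
[ 241  267   62   51 1279] [270. 288.]
```

```bash
python3 -m jog '0 -1 1 0 0 0 -0.2;0 -1 2 0 0 0 0;0 -1 2 0 0 0 0.1;0 -1 2 0 0 0 0.2;0 -1 2 0 0 0 0.3' 40;  python3 -m jog '0 0 0 0 0 0 0.5;0 0 0 0 0 0 1;0 0 0 0 0 0 1;0 0 0 0 0 0 1;0 0 0 0 0 0 1' 40; python3 -m jog '0 0 -10 0 0 0 1;0 0 -34 0 0 0 1;0 0 -68 0 0 0 1;0 0 -108 0 0 0 1;0 0 -145 0 0 0 1'; python3 -m jog '0 0 -5 0 0 0 1;0 0 -5 0 0 0 1;0 0 -5 0 0 0 1;0 0 -5 0 0 0 1;0 0 -5 0 0 0 1'
python3 - <<'E'
from h import *
print(totool((560,-270,230)),totool((611.5,-257.3,230)))
E
```

```text
time_s: 29.18
eef_pos: [391.7, 235.2, 78.4]
tcp_rot: [-3.118, -0.382, 0.0]
ft_force: [-0.6, -0.7, -0.1]
width: 0.353
grip_force: 18.2
time_s: 29.6
eef_pos: [391.8, 235.1, 78.5]
tcp_rot: [3.118, 0.382, 0.0]
ft_force: [-1.6, -1.4, 3.7]
width: 0.345
grip_force: 39.4
time_s: 30.02
eef_pos: [391.1, 235.3, 225.3]
tcp_rot: [3.118, 0.384, -0.0]
ft_force: [1.5, 1.3, -0.5]
width: 0.349
grip_force: 39.8
time_s: 30.43
eef_pos: [390.7, 234.5, 226.6]
tcp_rot: [3.118, 0.382, -0.005]
ft_force: [0.1, 0.3, -1.5]
width: 0.343
grip_force: 40.0
(array([ 42.38857481, 530.49048553,  -3.52967622]), np.float64(13.980821594637451)) (array([ 95.43095092, 530.60894563,  -3.70940935]), np.float64(13.980821594637451))
```

```bash
python3 -m jog '3 18 0 0 0 0 1;8 46 0 0 0 0 1;14 80 0 0 0 0 1;21 116 0 0 0 0 1;28 153 0 0 0 0 1' |head -2;  python3 -m jog '6 36 0 0 0 0 1;13 73 0 0 0 0 1;20 110 0 0 0 0 1;26 147 0 0 0 0 1;33 183 0 0 0 0 1'|head -2; python3 -m jog '6 36 0 0 0 0 1;13 72 0 0 0 0 1;19 107 0 0 0 0 1;24 138 0 0 0 0 1;29 166 0 0 0 0 1'|head -2; python3 -m jog '3 18 0 0 0 0 1;5 27 0 0 0 0 1;5 29 0 0 0 0 1;5 29 0 0 0 0 1;5 29 0 0 0 0 1'
python3 - <<'E'
from h import *
print(totool((611.5,-257.3,85)))
i=robot.camera_info('wrist');p,d=robot.capture('wrist')
print([np.round(proj(i,(*z,6),True)) for z in((611.5,-257.3),(617,-168.3))])
m=(p.min(2)>150).astype(np.uint8);N,l,s,c=cv2.connectedComponentsWithStats(m)
for k in range(1,N):
    if s[k][4]>400:print(s[k],c[k].round(),ray(i,*c[k],6,True).round(1))
E
```

```text
time_s: 30.85
eef_pos: [455.4, 92.2, 227.0]
time_s: 31.27
eef_pos: [531.7, -78.1, 226.5]
time_s: 31.68
eef_pos: [599.9, -232.6, 225.6]
time_s: 32.1
eef_pos: [612.1, -255.0, 228.0]
tcp_rot: [-3.116, -0.385, 0.001]
ft_force: [-0.7, -0.2, -1.1]
width: 0.349
grip_force: 40.0
(array([ -1.01313674,   2.30518818, 142.94855409]), np.float64(14.10382319083849))
[array([277., 175.]), array([203., 152.])]
[   0    0  116   17 1054] [43.  5.] [773.2 103.4   6. ]
[  273     0   287   325 33958] [400. 153.] [ 674.8 -392.     6. ]
[ 485    0   75   72 3558] [530.  33.] [ 903.8 -544.7    6. ]
[    0    25   217   378 26201] [ 67. 190.] [528.4  12.9   6. ]
[ 179  126   51   54 1125] [206. 161.] [ 608.4 -174.7    6. ]
[ 173  149  132  160 6760] [247. 223.] [ 545.9 -237.7    6. ]
[ 234  291   82   74 2793] [278. 339.] [ 378.2 -318.     6. ]
```

```bash
python3 -m jog '-0.5 1 12 0 0 0 1;-0.5 1.5 38 0 0 0 1;-0.5 1.5 70 0 0 0 1;-0.5 1.5 98 0 0 0 1;-0.5 1.5 118 0 0 0 1' |head -2;  python3 -m jog '0 0 8 0 0 0 1;0 0 13 0 0 0 1;0 0 17 0 0 0 1;0 0 19 0 0 0 1;0 0 19 0 0 0 1'|head -2; python3 -m jog '0 0 1 0 0 0 1;0 0 2 0 0 0 1;0 0 2 0 0 0 1;0 0 2 0 0 0 1;0 0 2 0 0 0 1'
```

```text
time_s: 32.57
eef_pos: [610.2, -257.4, 107.0]
time_s: 32.98
eef_pos: [612.7, -258.9, 92.4]
time_s: 33.4
eef_pos: [612.2, -258.9, 89.7]
tcp_rot: [3.118, 0.382, 0.001]
ft_force: [-0.9, -0.3, -0.9]
width: 0.349
grip_force: 40.0
```

```bash
python3 -m jog '0 -1.5 1 0 0 0 1;0 -1.5 2 0 0 0 1;0 -1.5 3 0 0 0 1;0 -1.5 4.5 0 0 0 1;0 -1.5 4.5 0 0 0 1'; python3 -m jog '0 0 0.5 0 0 0 1;0 0 1 0 0 0 1;0 0 1 0 0 0 1;0 0 1 0 0 0 1;0 0 1 0 0 0 1'
```

```text
time_s: 33.82
eef_pos: [611.6, -257.3, 84.7]
tcp_rot: [-3.118, -0.382, 0.0]
ft_force: [0.6, -0.6, -1.3]
width: 0.346
grip_force: 40.2
time_s: 34.23
eef_pos: [611.9, -257.4, 84.6]
tcp_rot: [3.118, 0.382, 0.001]
ft_force: [-2.4, 1.0, 5.1]
width: 0.348
grip_force: 40.6
```

```bash
python3 -m jog '0 0 0 0 0 0 0.15;0 0 0 0 0 0 0;0 0 0 0 0 0 -0.3;0 0 0 0 0 0 -0.3;0 0 0 0 0 0 -0.3'|tail -2; python3 -m jog '0 0 -15 0 0 0 -0.3;0 0 -45 0 0 0 -0.3;0 0 -85 0 0 0 -0.3;0 0 -120 0 0 0 -1;0 0 -140 0 0 0 -1' | head -2; python3 -m jog '-18 -7 0 0 0 -6 -1;-50 -20 0 0 0 -13 -1;-87 -35 0 0 0 -20 -1;-125 -50 0 0 0 -27 -1;-160 -64 0 0 0 -34 -1'|head -2; python3 -m jog '-8 -10 5 0 0 -7 -1;-8 -12 20 0 0 -14 -1;-8 -12 40 0 0 -21 -1;-8 -12 55 0 0 -28 -1;-8 -12 60 0 0 -35 -1'|head -2; python3 -m jog '0 0 0 0 0 -3 -1;0 0 0 0 0 -3 -1;0 0 0 0 0 -3 -1;0 0 0 0 0 -3 -1;0 0 0 0 0 -3 -1'
python3 - <<'E'
from h import *
print(robot.get_obs()['joint_pos'].round(2),totool((425.5,-230,80)))
i=robot.camera_info('wrist');p,d=robot.capture('wrist');cv2.imwrite('pics/j.png',p)
print([np.round(proj(i,(*z,46),True)) for z in((425.5,-230),(413,-129.5))])
m=(p.min(2)>150).astype(np.uint8);N,l,s,c=cv2.connectedComponentsWithStats(m)
for k in range(1,N):
    if s[k][4]>300:
        b=s[k];print(b,ray(i,b[0]+b[2]/2-.5,b[1]+b[3]/2-.5,46,True).round(1))
E
```

```text
width: 0.647
grip_force: 0.0
time_s: 35.07
eef_pos: [613.3, -257.7, 228.8]
time_s: 35.48
eef_pos: [439.6, -233.5, 223.3]
time_s: 35.9
eef_pos: [425.9, -231.3, 161.8]
time_s: 36.32
eef_pos: [427.6, -232.0, 164.3]
tcp_rot: [2.301, 2.138, 0.0]
ft_force: [-0.3, 1.4, -0.4]
width: 1.0
grip_force: 0.0
[ 1.05  0.05 -0.61  1.92  0.03  1.19  0.35] (array([ 1.86334291, -2.33016443, 84.2746428 ]), np.float64(85.77872908192762))
[array([272., 198.]), array([247.,  78.])]
[235  67  27  25 505] [ 413.8 -130.7   46. ]
[ 430   91   51   57 1223] [ 591.6 -168.2   46. ]
[ 242  169   59   57 2607] [ 424.5 -229.    46. ]
[ 422  173  104   85 2251] [ 620.6 -260.7   46. ]
```

```bash
python3 -m jog '1 -2 12 0 0 0 -1;2.5 -3 36 0 0 0 -1;2.5 -3 66 0 0 0 -1;2.5 -3 92 0 0 0 -1;2.5 -3 110 0 0 0 -1' |head -2;  python3 -m jog '0 0 9 0 0 0 -1;0 0 18 0 0 0 -1;0 0 26 0 0 0 -1;0 0 31 0 0 0 -1;0 0 31 0 0 0 -1'|head -2; python3 -m jog '0 0 0 0 0 0 -0.4;0 0 0 0 0 0 -0.1;0 0 0 0 0 0 0.1;0 0 0 0 0 0 0.5;0 0 0 0 0 0 1' 35;  python3 -m jog '0 0 0 0 0 0 1;0 0 0 0 0 0 1;0 0 0 0 0 0 1;0 0 0 0 0 0 1;0 0 0 0 0 0 1' 35
```

```text
time_s: 36.78
eef_pos: [422.8, -228.2, 50.9]
time_s: 37.2
eef_pos: [424.4, -229.1, 22.5]
time_s: 37.62
eef_pos: [425.2, -229.6, 23.9]
tcp_rot: [2.3, 2.138, -0.0]
ft_force: [-1.4, 0.5, 5.6]
width: 0.571
grip_force: 36.0
time_s: 38.03
eef_pos: [425.2, -229.7, 23.9]
tcp_rot: [2.3, 2.138, -0.0]
ft_force: [-2.0, -0.1, 6.6]
width: 0.571
grip_force: 36.1
```

```bash
python3 -m jog '0 0 -12 0 0 0 1;0 0 -40 0 0 0 1;0 0 -78 0 0 0 1;0 0 -118 0 0 0 1;0 0 -150 0 0 0 1' |tail -2;  python3 -m jog '5 12 -8 0 0 0 1;16 38 -15 0 0 0 1;30 74 -15 0 0 0 1;45 110 -15 0 0 0 1;59 146 -15 0 0 0 1'|head -2; python3 -m jog '10 26 0 0 0 0 1;15 38 0 0 0 0 1;16 41 0 0 0 0 1;16 41 0 0 0 0 1;16 41 0 0 0 0 1'; python3 - <<'E'
from h import *
i=robot.camera_info('wrist');p,d=robot.capture('wrist');cv2.imwrite('pics/j2.png',p)
print(totool((617,-168.3,31)))
for X in((623.4,-78.7,114),(623.4,-78.7,36)):print(np.round(proj(i,X,True)))
m=(p.max(2)<60).astype(np.uint8);m[265:]=0;N,l,s,c=cv2.connectedComponentsWithStats(m)
for k in range(1,N):
    if s[k][4]>200:print(s[k],c[k].round())
E
```

```text
width: 0.568
grip_force: 36.5
time_s: 38.87
eef_pos: [575.7, -180.7, 189.0]
time_s: 39.28
eef_pos: [615.6, -168.6, 188.0]
tcp_rot: [-2.301, -2.138, 0.002]
ft_force: [0.7, 0.3, -1.7]
width: 0.57
grip_force: 36.6
(array([  0.9910501 ,   1.71171749, 157.08180588]), np.float64(85.76198108509713))
[277.  88.]
[277.  92.]
[ 251   66   49   49 1839] [275.  90.]
```

```bash
python3 -m jog '0.5 1 12 0 0 0 1;0.5 1 36 0 0 0 1;0.5 1 68 0 0 0 1;0.5 1 100 0 0 0 1;0.5 1 120 0 0 0 1' |head -2;  python3 -m jog '0 0 10 0 0 0 1;0 0 18 0 0 0 1;0 0 25 0 0 0 1;0 0 30 0 0 0 1;0 0 30 0 0 0 1'|head -2; python3 -m jog '0 0 1 0 0 0 1;0 0 2 0 0 0 1;0 0 3 0 0 0 1;0 0 3 0 0 0 1;0 0 3 0 0 0 1'
```

```text
time_s: 39.75
eef_pos: [614.5, -168.4, 64.1]
time_s: 40.17
eef_pos: [617.6, -167.7, 37.9]
time_s: 40.58
eef_pos: [617.8, -167.6, 35.2]
tcp_rot: [2.3, 2.139, 0.0]
ft_force: [0.5, 0.3, -0.9]
width: 0.566
grip_force: 36.6
```

```bash
python3 -m jog '-0.5 -0.5 1 0 0 0 1;-0.5 -0.5 2 0 0 0 1;-0.5 -0.5 3 0 0 0 1;-0.5 -0.5 4.5 0 0 0 1;-0.5 -0.5 4.5 0 0 0 1'; python3 -m jog '0 0 0.5 0 0 0 1;0 0 1 0 0 0 1;0 0 1.3 0 0 0 1;0 0 1.3 0 0 0 1;0 0 1.3 0 0 0 1'
```

```text
time_s: 41.0
eef_pos: [616.9, -168.0, 30.1]
tcp_rot: [-2.3, -2.139, 0.0]
ft_force: [-0.2, -0.4, -0.8]
width: 0.571
grip_force: 36.6
time_s: 41.42
eef_pos: [617.0, -168.0, 30.0]
tcp_rot: [2.301, 2.139, -0.001]
ft_force: [-3.3, 1.1, 5.2]
width: 0.572
grip_force: 37.1
```

```bash
python3 -m jog '0 0 0 0 0 0 0;0 0 0 0 0 0 -0.2;0 0 0 0 0 0 -0.6;0 0 0 0 0 0 -0.8;0 0 0 0 0 0 -0.8'|tail -2; python3 -m jog '0 0 -12 0 0 0 -0.8;0 0 -40 0 0 0 -0.8;0 0 -78 0 0 0 -0.8;0 0 -118 0 0 0 -1;0 0 -150 0 0 0 -1' | head -2; python3 -m jog '0 -12 -20 0 0 0 -1;0 -35 -30 0 0 0 -1;0 -65 -30 0 0 0 -1;0 -95 -30 0 0 0 -1;0 -110 -30 0 0 0 -1'|head -2; python3 -m jog '0 0 0 0 0 0 -1;0 0 0 0 0 0 -1;0 0 0 0 0 0 -1;0 0 0 0 0 0 -1;0 0 0 0 0 0 -1'
python3 - <<'E'
from h import *
i=robot.camera_info('wrist');p,d=robot.capture('wrist');cv2.imwrite('pics/f.png',p)
a=robot.camera_info('scene');s0=cv2.imread('pics/scene0.png')
s,_=robot.capture('scene');cv2.imwrite('pics/f2.png',s)
m=(p.min(2)>150).astype(np.uint8);N,l,st,c=cv2.connectedComponentsWithStats(m)
for n,X in dict(jar=(617,-168,52),cap=(623.4,-78.7,114),wcap=(611.8,-257.4,106),cover=(607,186,129),va=(446,122,45),vb=(413,-129.5,45)).items():
    print(n,'wrist',np.round(proj(i,X,True)),'scene',np.round(proj(a,X)))
print('wrist blobs',[(st[k].tolist(),c[k].round().tolist()) for k in range(1,N) if st[k][4]>200])
N,l,st,c=cv2.connectedComponentsWithStats((s.min(2)>150).astype(np.uint8))
print('scene blobs',[(st[k].tolist()) for k in range(1,N) if 25<st[k][4]<3000])
N,l,st,c=cv2.connectedComponentsWithStats((s.max(2)<50).astype(np.uint8))
print('dark',[(st[k].tolist()) for k in range(1,N) if 60<st[k][4]<600])
for b in((272,155,28,28),(198,213,26,30)):
    x,y,w,h=b;print('vial diff',np.abs(s[y:y+h,x:x+w].astype(int)-s0[y:y+h,x:x+w]).mean())
E
```

```text
width: 0.901
grip_force: 0.0
time_s: 42.25
eef_pos: [617.7, -167.7, 183.0]
time_s: 42.67
eef_pos: [504.7, -159.7, 210.0]
time_s: 43.08
eef_pos: [508.2, -159.7, 209.1]
tcp_rot: [-2.299, -2.14, -0.001]
ft_force: [0.0, 0.1, -0.5]
width: 1.001
grip_force: 0.0
jar wrist [385. 190.] scene [280. 275.]
cap wrist [417.  99.] scene [310. 223.]
wcap wrist [391. 296.] scene [247. 292.]
cover wrist [ 361. -177.] scene [364. 143.]
va wrist [192. -76.] scene [286. 163.]
vb wrist [177. 165.] scene [208. 221.]
wrist blobs [([511, 0, 49, 99, 3738], [537.0, 49.0]), ([348, 71, 37, 46, 412], [361.0, 85.0]), ([168, 148, 26, 26, 385], [179.0, 161.0]), ([345, 157, 27, 43, 356], [353.0, 176.0]), ([498, 164, 62, 28, 810], [526.0, 175.0]), ([362, 167, 45, 47, 1678], [383.0, 190.0]), ([340, 230, 62, 61, 1863], [370.0, 255.0]), ([464, 286, 77, 78, 2856], [508.0, 325.0]), ([510, 367, 27, 34, 350], [524.0, 384.0])]
scene blobs [[0, 0, 45, 20, 431], [102, 0, 50, 19, 361], [0, 27, 61, 32, 635], [241, 31, 38, 29, 372], [287, 51, 38, 19, 184], [137, 58, 50, 62, 790], [236, 150, 7, 7, 28], [464, 159, 11, 4, 30], [305, 255, 6, 9, 36], [267, 264, 28, 24, 494], [265, 283, 17, 21, 99], [288, 290, 10, 13, 45], [275, 311, 18, 16, 88], [260, 317, 9, 21, 66], [233, 321, 12, 19, 42], [124, 356, 5, 13, 34], [370, 360, 15, 21, 71], [160, 395, 16, 10, 86], [333, 394, 21, 26, 287], [144, 412, 12, 8, 51]]
dark [[239, 18, 12, 20, 95], [120, 49, 12, 28, 212], [301, 218, 17, 19, 275]]
vial diff 30.737244897959183
vial diff 16.96153846153846
```

```bash
python3 - <<'E'
from h import *
a=robot.camera_info('side');s0=cv2.imread('pics/side0.png');s,d=robot.capture('side');c=robot.camera_info('scene');s2,d2=robot.capture('scene')
for b in((276,244,18,22),(309,190,18,22)):
    x,y,w,h=b;print('vial diff',np.abs(s[y:y+h,x:x+w].astype(int)-s0[y:y+h,x:x+w]).mean())
R=np.array
for n,X in dict(jar=(617,-168,52),washcap=(611.8,-257.4,104),washbody=(611.8,-257.4,40),spout=(611.8,-257.4,125),cap=(623.4,-78.7,114),cover=(615,170,129),knob=(607,186,156)).items():
  for nm,i,im,dd in(('side',a,s,d),('scene',c,s2,d2)):
    u,v=np.round(proj(i,X)).astype(int);z=(R(i['R'])@X+i['t'])[2]
    if 0<=u<560 and 0<=v<420:print(n,nm,(u,v),im[v,u],'depth-pred',round(float(dd[v,u]-z),1))
m=(s.min(2)>110).astype(np.uint8)
E
```

```text
vial diff 4.042929292929293
vial diff 8.330808080808081
jar side (np.int64(258), np.int64(173)) [152 151 153] depth-pred -1.0
jar scene (np.int64(280), np.int64(275)) [228 231 237] depth-pred 0.9
washcap side (np.int64(268), np.int64(144)) [167 167 169] depth-pred -8.4
washcap scene (np.int64(247), np.int64(293)) [149 153 157] depth-pred -7.5
washbody side (np.int64(268), np.int64(161)) [149 151 152] depth-pred -32.8
washbody scene (np.int64(249), np.int64(314)) [159 163 168] depth-pred -35.9
spout side (np.int64(268), np.int64(139)) [149 149 151] depth-pred -3.5
spout scene (np.int64(246), np.int64(285)) [149 152 157] depth-pred -5.7
cap side (np.int64(245), np.int64(172)) [19 14 16] depth-pred -0.2
cap scene (np.int64(310), np.int64(223)) [38 37 38] depth-pred -1.2
cover side (np.int64(212), np.int64(223)) [155 156 157] depth-pred -35.0
cover scene (np.int64(364), np.int64(147)) [174 178 185] depth-pred -0.1
knob side (np.int64(211), np.int64(219)) [172 172 174] depth-pred -1.2
knob scene (np.int64(365), np.int64(132)) [242 245 248] depth-pred -0.4
```

Everything checks out where expected, and the vials are untouched in the side view. Handing in.

```bash
python3 -c "
from cell import robot
print(robot.finish_job())"
```

```text
the job is handed in; nothing more can be done
None
```

The station is laid out and handed in: beaker on the stirrer plate with the cover on it; reagent bottle, jar and wash bottle upright on their marks; camera checks found all of them and both vials in place; but I viewed 15 pictures, one over the limit of 14.

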